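Lay out a service kit tray in order of use

TASK

Lay the three tools that lie beside the blue kit tray into it for the next service job, one to a lane, in their order of use starting at the side with the red clip: red screwdriver in the lane next to the red clip, wrench in the middle lane, red-handled pliers in the lane next to the white clip. Each tool lies flat along its lane between the ribs, with the handles of the screwdriver and the pliers toward the robot's end of the tray. Lay them down gently rather than dropping them, and leave the other things on the bench where they are.

Things in the scene. Friction and masses are not known exactly. Their poses are not given: they have to be found in the camera images.
- kit_tray: Low blue tray fixed to the bench, 240 (x) x 245 (y) mm. Origin under its centre at bench height; x points away from the robot (yaw within 0.25), y left. Floor 10 mm up. Three lanes along x, centres at y = +80, 0, -80 mm, 75 mm wide, 230 long. Rims and ribs 5 mm thick, tops 22 mm up, ribs only at the ends (|x| > 66 mm): the middle is open from side to side for fingers.
- red_clip: Red plastic clip, 44 x 15 x 14 mm, fixed on the outer rib at the far end of one side of the tray (tray x = +92 mm, y = +120 or -120 mm, either may occur), its top 36 mm above the bench. Marks the first lane. Origin: centre of its block's underside.
- white_clip: White plastic clip of the same size on the tray's opposite side; marks the last lane. Origin as for the red clip.
- red_screwdriver: Screwdriver, red and black handle, steel shaft, 198 mm along its y, loose, on the bench. Origin: mid-length on the underside, z up. Handle at y = 1 to 99 mm, 26 mm wide, 29 high; shaft at y = -99 to 1, a 6 mm rod 15 mm up. Balances about y = +45 mm. Starts with the handle toward the robot within 0.2 rad.
- screwdriver_handle (a point): Point in the red screwdriver's handle, at its y = +50 mm, 15 mm above its underside.
- wrench: Steel combination wrench lying flat, 205 mm along its y, 0.106 kg, loose. Origin: mid-length on the underside, z up. Shank (y = -74 to 78 mm) 12 mm wide, centred at x = +1 mm, 1 to 6 mm up: take it at the middle, fingertips about 2 mm above the surface. Ring end (+y) 25 wide, 10 high; open end (-y) 30 wide, 8 high. Starts within 0.2 rad of world x; either way round is fine.
- pliers: Pliers with red handles lying flat, 180 mm along its y, 56 mm wide over the handles, 14 high, 0.19 kg, loose, rigid. Origin: mid-length on the underside, z up. Handles at +y, steel jaws at -y. Take it across both handles about y = +22 mm, where it is 55 mm wide and balances. Starts with the handles toward the robot within 0.2 rad.
- pliers_handles (a point): Point midway between the two handles of the pliers, at y = +60 mm, 7 mm above the underside.
- grease_tin: Bystander: flat round red tin, 65 mm across, 23 mm high, loose. Origin under its centre.
- nut_cup: Bystander: small black cup of nuts, 68 mm across, 50 mm high, loose. Origin under its centre.
- tape_measure: Bystander: tape measure, 37 x 84 mm, 63 mm high, loose. Origin under its centre.
- clamp_spring: Bystander: orange spring clamp, 58 x 100 mm, 19 mm high, loose. Origin under its centre.

How it is judged (in metres and radians):
At the end, for the whole second after the job is handed in: Screwdriver in the lane beside the red clip, wrench in the middle, pliers beside the white clip: each within 26 mm of its lane centre line and 30 mm of mid-tray, on the floor (below 15 mm), flat (0.1 rad), along the lane (0.25 rad), at rest, released; handles in the robot's half (((y of red_clip in the frame of kit_tray above 0 m and y of red_screwdriver in the frame of kit_tray between 0.054 and 0.106 m and y of wrench in the frame of kit_tray between -0.026 and 0.026 m and y of pliers in the frame of kit_tray between -0.106 and -0.054 m) or (y of red_clip in the frame of kit_tray below 0 m and y of red_screwdriver in the frame of kit_tray between -0.106 and -0.054 m and y of wrench in the frame of kit_tray between -0.026 and 0.026 m and y of pliers in the frame of kit_tray between 0.054 and 0.106 m)) and x of red_screwdriver in the frame of kit_tray between -0.03 and 0.03 m and z of each of red_screwdriver, wrench, pliers in the frame of kit_tray below 0.015 m and angle between the y axis of each of red_screwdriver, wrench, pliers and the x axis of kit_tray, either way round below 0.25 rad and angle between each of red_screwdriver, wrench, pliers's own z axis and vertical below 0.1 rad and linear speed of each of red_screwdriver, wrench, pliers below 0.02 m/s and contact force between each of red_screwdriver, wrench, pliers and the fingers below 0.05 N and x of wrench in the frame of kit_tray between -0.03 and 0.03 m and x of pliers in the frame of kit_tray between -0.03 and 0.03 m and x of each of screwdriver_handle, pliers_handles in the frame of kit_tray below 0 m); the robot touches nothing.
It fails at once if a tool is dropped or thrown into the tray (faster than 0.8 m/s within 50 mm of its floor) ((linear speed of red_screwdriver above 0.8 m/s and z of red_screwdriver in the frame of kit_tray below 0.06 m and x of red_screwdriver in the frame of kit_tray between -0.13 and 0.13 m and y of red_screwdriver in the frame of kit_tray between -0.13 and 0.13 m) or (linear speed of wrench above 0.8 m/s and z of wrench in the frame of kit_tray below 0.06 m and x of wrench in the frame of kit_tray between -0.13 and 0.13 m and y of wrench in the frame of kit_tray between -0.13 and 0.13 m) or (linear speed of pliers above 0.8 m/s and z of pliers in the frame of kit_tray below 0.06 m and x of pliers in the frame of kit_tray between -0.13 and 0.13 m and y of pliers in the frame of kit_tray between -0.13 and 0.13 m)).
It fails at once if the tin, cup, tape measure or spring clamp is moved by more than 30 mm (distance of any of grease_tin, nut_cup, tape_measure, clamp_spring from where it was at the start of the episode above 0.03 m).
It also fails if it takes over 72 s, if anything falls off the work surface, if the arm or the gripper's body presses on something with over 40 N, if the wrist force passes 120 N, or if a joint passes its speed limit or range.

ROBOT

A 6-joint arm with a two-finger parallel gripper is mounted at the origin on a cart in front of the work surface, level with it; the furniture and walls round the work are solid. World frame = base frame: x ahead of the robot, y to its left, z up, the work surface at z = 0. Lengths are in mm, angles in degrees, forces in N, time in s.
With the tool pointing down it reaches from about 350 to 850 mm from the base axis. Payload 8.1 kg.
Tool frame: the origin (TCP) lies midway between the tips of the shut fingers; the grasp point (between the pads) lies 19 mm behind it (r.grip_point_offset is the distance from the TCP to the grasp point, in mm); z points along the fingers, y is the line along which they close (so a half turn about z gives the same grasp; the last joint's range is limited). The gripper opens to 85 mm and grips with 20 to 120 N. Pads are 22 mm wide; open, the fingers measure 114 mm over their backs; the gripper's body (76 mm by 85 mm) begins 54 mm behind the grasp point. The pads swing forward as they close: fully open they stand 13 mm farther back than shut.
Start: joints at [-70.153, 7.471, 85.268, -0, 87.261, -4.893], TCP at [251.124, -544.924, 231.292] pointing down, gripper open.
Joint ranges: [-169.43, 169.43], [-51.17, 129.36], [1.28, 143.12], [-76.62, 256.62], [0, 156.53], [-152.29, 152.29]. Speed limits (degrees/s): [136.94, 136.94, 159.86, 180, 180, 180].

INTERFACE

Orientations are given as [roll, pitch, yaw] about the fixed x, y, z axes, in that order (R = Rz(yaw) Ry(pitch) Rx(roll)).
In Python, from bench import r gives the robot as it stands.
- The arm moves only by the shell command python3 -m inch 'ROWS' [FORCE]. ROWS is JSON, one flat list of numbers, 7 for each row, row after row: the shift along the world's x, y, z in m, then the turn, a rotation vector about the world's x, y, z in degrees, then the closure in counts, from 0 (fully open) to 255 (shut). A call has 1 to 10 rows; each row shifts and turns the commanded pose from where the row before left it; what a row does not reach is not made up. A row lasts 1/10 s, in which the tool goes at most 50 mm and 8.59 degrees, less where a joint would pass 70% of its speed; a pose out of reach is approached as far as the arm can. A call with a gripper value outside its range is refused whole. The fingers move at their own pace and stop on an object; FORCE is the grip in N (left out, the last holds). Time passes only in rows, so rows that do not move let the fingers close. It gives the time, the measured TCP pose, the force and the opening at its end, in the units of the state.
- r.sense(): the state, without advancing time (a new reading comes with each control period).
- r.snapshot(name): name is "scene" or "top" or "wrist"; returns (picture, depth): 480x640x3 uint8, red, green, blue; 480x640 float32, mm along the optical axis (not along the pixel's ray), 0 where there is no reading.
- r.get_calibration(name): a dict with "fovy" (degrees; the focal length in pixels is half the picture's height over the tangent of half this angle, whatever the lens; pixels are square), "cx", "cy" (the principal point, pixels), "position" and "rotation" of the camera in the world; the wrist camera has in their place "tool_from_camera" (4x4, takes a point from camera to tool coordinates, whose origin is the TCP and whose axes are the flange's). Camera axes: x right, y up, looking along -z (the intrinsics and any distortion apply to the point x, -y, -z); pixel columns grow to the right and rows downward; lengths in mm; the calibration is good to about 2 mm. A picture is of the moment at which its call begins: read the wrist's pose just before it. get_calibration takes no time and is no camera call.
- r.hand_in(): hands the job in, once; it reports no verdict.
The state is a dict: "time": time; "joint_pos": joint angles; "qd": joint speeds; "joint_efforts": joint torques, N m; "tool_pos": TCP position; "tcp_rot": TCP orientation; "ft_force": force on the tool from outside, world axes, zero at the start; "wrist_torque": the same for the moment, N m; "finger_gap": finger opening in mm.
Only numpy, scipy, OpenCV 4.12 (cv2) and the standard library are available. Lean on these libraries where they do the work, as an engineer would, in place of code of your own. Each camera call takes 0.05 s, during which the arm holds its last target. There are 200 camera calls.

## Working session

There is one attempt and no reset: what is moved stays moved. The work goes in short steps, Python scripts to look and compute and a shell command to move; the robot and the scene stay as the last step left them, time stands still between calls to the robot, and variables do not carry over. Pictures are saved under pics/ and viewed, on a budget of 10 in all, crops included, one or two more only if the job needs it, and the job is handed in when it is done.

```bash
mkdir -p pics; ls; python3 - <<'E'
from bench import r
import cv2,numpy as np
for n in("top","scene"):
    p,d=r.snapshot(n); cv2.imwrite(f"pics/{n}0.png",p[:,:,::-1]); np.save(f"pics/{n}0.npy",d)
    print(n,r.get_calibration(n))
print(r.get_calibration("wrist")); print(r.sense())
E
```

```text
pics
top {'fovy': 52.55546647039618, 'cx': 315.04238690611294, 'cy': 232.12033934379713, 'position': array([ 356.91758807,   66.33002998, 1243.14471542]), 'rotation': array([  8.86912684,  -0.10271672, -91.4696068 ])}
scene {'fovy': 52.95399293471783, 'cx': 315.56198227924216, 'cy': 244.4429755096433, 'position': array([-36.29753369, 720.70973691, 839.37448303]), 'rotation': array([  48.88848743,    0.56689955, -139.31230414])}
{'fovy': 65.15275449498374, 'cx': 320.71268102434067, 'cy': 236.24571504878102, 'tool_from_camera': array([[-1.16426302e-04,  9.52770367e-01,  3.03691645e-01,
         7.76087114e+01],
       [ 9.99999992e-01,  9.67208713e-05,  7.99281823e-05,
         1.07832955e+00],
       [ 4.67798831e-05,  3.03691652e-01, -9.52770370e-01,
        -1.43223723e+02],
       [ 0.00000000e+00,  0.00000000e+00,  0.00000000e+00,
         1.00000000e+00]])}
{'time': 0.1, 'joint_pos': array([-7.01524087e+01,  7.51231126e+00,  8.53239808e+01, -1.02372211e-03,
        8.72601961e+01, -4.89311746e+00]), 'qd': array([-0.00759705, -0.04803733, -0.22247824,  0.00167857, -0.01752047,
       -0.08096355]), 'joint_efforts': array([ 1.55057143e-03, -5.70954251e+01, -5.01940978e+01, -1.31164684e-04,
        8.23035050e-03, -8.81934875e-05]), 'tool_pos': array([ 250.95269482, -544.45320797,  230.32434422]), 'tcp_rot': array([-1.79903776e+02, -7.21143536e-03,  2.47407525e+01]), 'ft_force': array([-0.31040151, -0.20021542, -0.59977763]), 'wrist_torque': array([ 0.00325185, -0.00229443,  0.04561001]), 'finger_gap': 85.28381231578855}
```

View pics/top0.png

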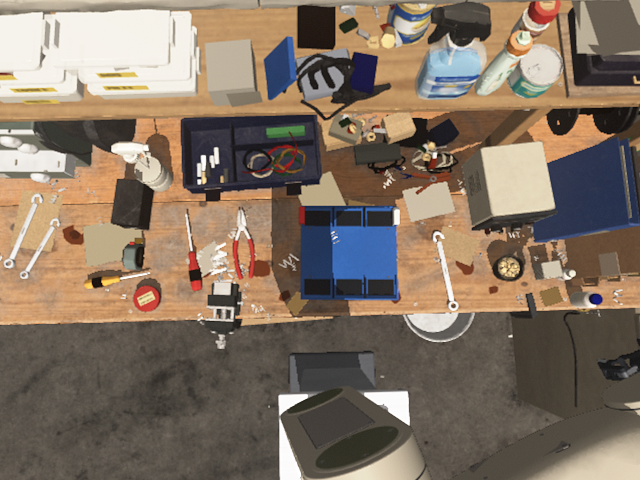

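View pics/scene0.png

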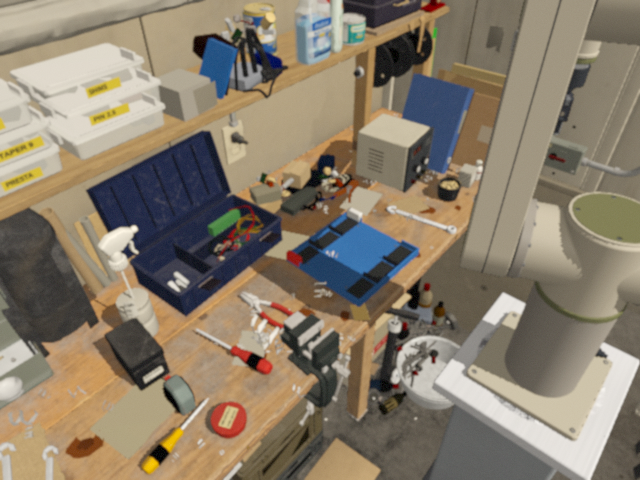

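The top view has image up = world +x and image right = -y. The red clip is at (301,215) on the +y side, and the white clip at (396,215). The screwdriver is around (192,250) and the pliers around (243,243), with a vise near (223,300). The wrench runs from (438,236) to (453,307). The scene view agrees, with the red clip at (294,258).

```bash
cat > h.py <<'E'
import numpy as np,cv2
from bench import r
from scipy.spatial.transform import Rotation as Ro
def cam(n,s=None):
    c=r.get_calibration(n); f=240/np.tan(np.radians(c['fovy']/2))
    if n=='wrist':
        s=s or r.sense(); T=c['tool_from_camera']; R=Ro.from_euler('xyz',s['tcp_rot'],degrees=True).as_matrix()
        return f,c['cx'],c['cy'],R@T[:3,3]+s['tool_pos'],R@T[:3,:3]
    return f,c['cx'],c['cy'],np.array(c['position']),Ro.from_euler('xyz',c['rotation'],degrees=True).as_matrix()
def plane(C,uv,z):
    f,cx,cy,p,R=C; uv=np.atleast_2d(uv).astype(float)
    d=np.c_[(uv[:,0]-cx)/f,-(uv[:,1]-cy)/f,-np.ones(len(uv))]@R.T
    return p+d*((z-p[2])/d[:,2])[:,None]
def pts(C,d):
    f,cx,cy,p,R=C; v,u=np.mgrid[:480,:640]
    return np.stack([(u-cx)/f*d,-(v-cy)/f*d,-d],-1)@R.T+p
def mask(im,kind,roi):
    h=cv2.cvtColor(im,cv2.COLOR_RGB2HSV); H,S,V=[h[...,i].astype(int) for i in range(3)]
    m={'red':((H<8)|(H>172))&(S>150)&(V>90),'blue':(H>100)&(H<120)&(S>150)&(V>90)}[kind]
    o=np.zeros_like(m); x0,y0,x1,y1=roi; o[y0:y1,x0:x1]=m[y0:y1,x0:x1]; return o
def rect(m,C,z):
    v,u=np.nonzero(m); P=plane(C,np.c_[u,v],z)[:,:2].astype(np.float32)
    return P.mean(0),cv2.minAreaRect(P),len(P)
E
python3 - <<'E'
from h import *
im=cv2.imread('pics/top0.png')[:,:,::-1].copy(); d=np.load('pics/top0.npy'); C=cam('top')
P=pts(C,d)
for nm,k,roi,z in[('tray','blue',(290,195,410,310),22),('rclip','red',(296,205,308,226),36),('sd','red',(180,200,206,296),15),('pl','red',(228,200,262,285),14),('tin','red',(130,280,165,315),23)]:
    m=mask(im,k,roi); print(nm,*rect(m,C,z),'z med',np.median(P[m][:,2]))
print('wrench ends',plane(C,[(438,236),(453,307)],5)[:,:2])
print('pliers jaw tip',plane(C,[(241,208)],8)[:,:2],'sd tip',plane(C,[(188,210)],15)[:,:2])
print('heights along grid: vise',P[300,223],'bench',P[270,280],P[270,420],'shelf',P[100,350],P[60,350],'box lid',P[120,250],P[180,250])
E
```

```text
tray [489.07935  -44.844204] ((494.8384094238281, -24.19312286376953), (239.95376586914062, 236.34828186035156), 88.55220794677734) 4483 z med 10.639429173212648
rclip [589.61      92.492096] ((588.6167602539062, 92.43482971191406), (12.668227195739746, 43.709861755371094), 88.8218765258789) 103 z med 35.80143104200647
sd [456.37933 366.94394] ((457.95404052734375, 366.43701171875), (98.14152526855469, 26.108240127563477), 8.35901165008545) 244 z med 24.550136766749347
pl [484.4973  240.59137] ((485.36590576171875, 241.28036499023438), (96.76319885253906, 54.27608871459961), 4.2472991943359375) 342 z med 13.383664839305538
tin [391.8612  482.18286] ((391.88873291015625, 483.1399230957031), (64.6046371459961, 62.68144226074219), 77.38704681396484) 375 z med 22.59463748545204
wrench ends [[ 531.85579213 -257.22375652]
 [ 350.36174472 -283.32335768]]
pliers jaw tip [[617.63593428 249.34399172]] sd tip [[614.35294804 384.67362445]]
heights along grid: vise [380.5673786  276.95519511 106.0665865 ] bench [455.36669127 151.48551593  -3.93664511] [ 4.45902773e+02 -2.06733791e+02  2.51885241e-01] shelf [720.27067973  -6.59046987 426.11062191] [757.95021448  -2.76850659 497.53121191] box lid [839.16029421 219.3331221   50.85965263] [692.03258013 225.79921567   6.93131538]
```

```bash
python3 -m inch '[0.019,0.0274,-0.008,0,0,-1.65,0, 0.019,0.0274,-0.008,0,0,-1.65,0, 0.019,0.0274,-0.008,0,0,-1.65,0, 0.019,0.0274,-0.008,0,0,-1.65,0, 0.019,0.0274,-0.008,0,0,-1.65,0, 0.019,0.0274,-0.008,0,0,-1.65,0, 0.019,0.0274,-0.008,0,0,-1.65,0, 0.019,0.0274,-0.008,0,0,-1.65,0, 0.019,0.0274,-0.008,0,0,-1.65,0, 0.019,0.0274,-0.008,0,0,-1.65,0]'
python3 -m inch '[0,0,0,0,0,0,0,0,0,0,0,0,0,0]'
python3 - <<'E'
from h import *
s=r.sense(); p,d=r.snapshot('wrist'); cv2.imwrite('pics/w1.png',p[:,:,::-1]); np.savez('pics/w1.npz',d=d,p=s['tool_pos'],o=s['tcp_rot'])
print(s['tool_pos'],s['tcp_rot'],s['ft_force'])
E
```

```text
time: 1.1
tool_pos: [441.5, -269.5, 150.6]
tcp_rot: [-180.0, 0.0, 8.2]
ft_force: [0.7, -0.9, 0.2]
finger_gap: 85.9
time: 1.3
tool_pos: [441.0, -270.3, 150.8]
tcp_rot: [-180.0, 0.1, 8.4]
ft_force: [-0.7, 0.6, 1.2]
finger_gap: 85.3
[ 441.00071058 -270.25437963  150.75378097] [-1.79967184e+02  6.23780488e-02  8.37414498e+00] [-0.71209075  0.56358108  1.2070171 ]
```

View pics/w1.png

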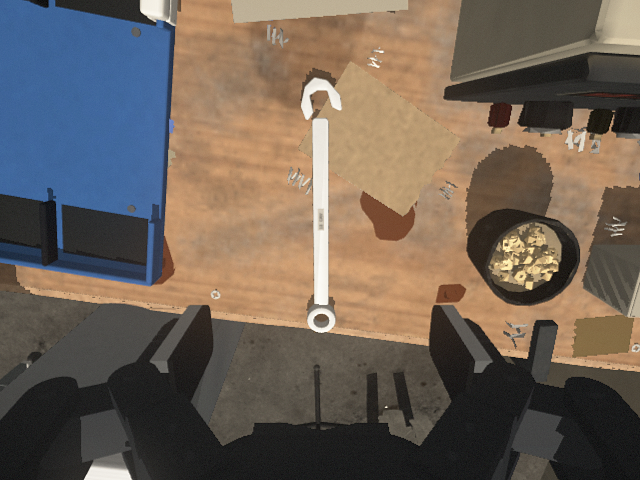

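The wrist view shows the wrench nearly vertical at column 321, with jaw tips at row 78 and the ring's lower edge at row 333. The tray is on the left and the nut cup is clear on the right.

```bash
python3 - <<'E'
from h import *
z=np.load('pics/w1.npz'); C=cam('wrist',{'tool_pos':z['p'],'tcp_rot':z['o']})
im=cv2.imread('pics/w1.png',0); P=pts(C,z['d'])
a=plane(C,[(321,333)],6)[0]; b=plane(C,[(321,79)],6)[0]; print('ring end',a,'jaw end',b,'len',np.hypot(*(a-b)[:2]),'mid',(a+b)/2)
rows=range(135,290,5); c=[]
for v in rows:
    u=np.nonzero(im[v,305:337]>190)[0]+305
    c.append([u.mean(),v])
S=plane(C,c,6); k=np.polyfit(S[:,0],S[:,1],1); print('shank yaw',np.degrees(np.arctan(k[0])),'y at mid',np.polyval(k,(a+b)[0]/2), 'z',np.median(P[150:280,321,2]),'resid',np.std(S[:,1]-np.polyval(k,S[:,0])))
# tray from wrist: right rim line, rim corner
print('near -y corner of tray top',plane(C,[(150,285)],22), 'bench z',np.median(P[230:260,200:280,2]))
E
```

```text
ring end [ 339.14609949 -286.46847605    6.        ] jaw end [ 543.19938407 -256.40643788    6.        ] len 206.25583406789616 mid [ 441.17274178 -271.43745696    6.        ]
shank yaw 8.685692852918933 y at mid -270.7825602587514 z 7.163405093418476 resid 0.3429264595518151
near -y corner of tray top [[ 372.4165192  -144.46732785   22.        ]] bench z 0.3362696523562363
```

```bash
python3 -m inch '[0,-0.0005,-0.025,0,0,0.3,60, 0,0,-0.025,0,0,0,100, 0,0,-0.025,0,0,0,140, 0,0,-0.025,0,0,0,140, 0,0,-0.02,0,0,0,140, 0,0,-0.015,0,0,0,140, 0,0,-0.009,0,0,0,140, 0,0,-0.0045,0,0,0,140, 0,0,0,0,0,0,140]' 60
python3 -m inch '[0,0,0,0,0,0,255, 0,0,0,0,0,0,255, 0,0,0,0,0,0,255, 0,0,0,0,0,0,255, 0,0,0,0,0,0,255]' 60
```

```text
time: 2.25
tool_pos: [441.1, -271.7, 2.8]
tcp_rot: [180.0, 0.0, 8.5]
ft_force: [1.0, -0.6, -0.3]
finger_gap: 38.8
time: 2.75
tool_pos: [441.9, -272.0, 4.0]
tcp_rot: [179.9, -0.1, 8.5]
ft_force: [-1.7, 1.1, 6.4]
finger_gap: 9.3
```

```bash
python3 -m inch '[0,0,0,0,0,0,255, 0,0,0.005,0,0,0,255, 0,0,0.01,0,0,0,255, 0,0,0.02,0,0,0,255, 0,0,0.02,0,0,0,255, 0,0,0.02,0,0,0,255, 0,0,0.01,0,0,0,255]' 60
python3 - <<'E'
from h import *
s=r.sense(); p,d=r.snapshot('wrist'); cv2.imwrite('pics/w2.png',p[:,:,::-1]); np.savez('pics/w2.npz',d=d,p=s['tool_pos'],o=s['tcp_rot'])
print(s['tool_pos'],s['finger_gap'],s['ft_force'])
E
```

```text
time: 3.45
tool_pos: [442.1, -272.1, 90.5]
tcp_rot: [179.9, -0.1, 8.5]
ft_force: [0.4, -0.2, -1.2]
finger_gap: 9.0
[ 442.13978448 -272.13285999   90.45647117] 8.9895252625324 [ 0.43439587 -0.15202934 -1.18573299]
```

View pics/w2.png

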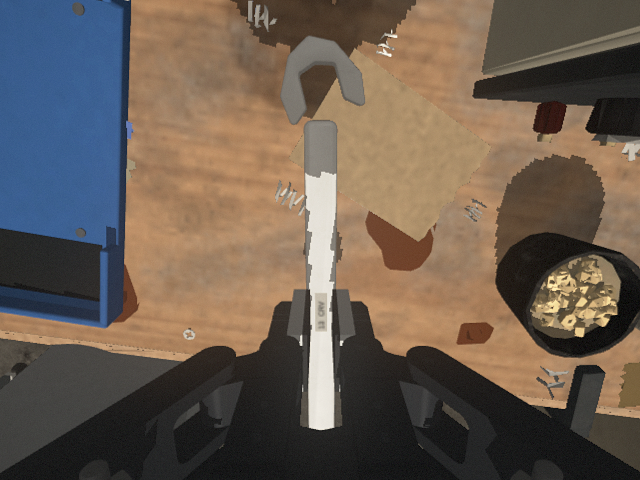

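The wrench is held: it runs vertically at column 320, between the fingers and with the jaw end at (322,80). I'll check its tilt before carrying.

```bash
python3 - <<'E'
from h import *
z=np.load('pics/w2.npz'); C=cam('wrist',{'tool_pos':z['p'],'tcp_rot':z['o']}); P=pts(C,z['d'])
for v in(130,170,210,250,290): print(v,P[v,321].round(1))
E
python3 -m inch '[0.0066,0.0309,0,0,0,-1.23,255, 0.0066,0.0309,0,0,0,-1.23,255, 0.0066,0.0309,0,0,0,-1.23,255, 0.0066,0.0309,0,0,0,-1.23,255, 0.0066,0.0309,0,0,0,-1.23,255, 0.0066,0.0309,0,0,0,-1.23,255, 0.0066,0.0309,0,0,0,-1.23,255, 0.0066,0.0309,0,0,0,-1.23,255, 0,0,0,0,0,0,255]'
```

```text
130 [ 514.8 -262.4   93.7]
170 [ 500.7 -264.5   93.6]
210 [ 485.8 -266.8   94.4]
250 [ 469.5 -269.2   93.6]
290 [ 452.1 -271.8   93.2]
time: 4.4
tool_pos: [493.8, -21.0, 87.1]
tcp_rot: [-179.9, 0.0, -1.2]
ft_force: [0.2, 0.2, -1.9]
finger_gap: 8.8
```

```bash
python3 -m inch '[0.001,-0.003,-0.02,0,0,0,255, 0,0,-0.02,0,0,0,255, 0,0,-0.015,0,0,0,255, 0,0,-0.01,0,0,0,255, 0,0,-0.004,0,0,0,255, 0,0,-0.002,0,0,0,255, 0,0,0,0,0,0,255, 0,0,0,0,0,0,255]'
```

```text
time: 5.2
tool_pos: [495.6, -27.4, 17.6]
tcp_rot: [180.0, -0.1, -1.3]
ft_force: [0.6, 0.1, -2.2]
finger_gap: 8.8
```

```bash
python3 -m inch '[0,0.001,-0.002,0,0,0,255, 0,0,-0.001,0,0,0,255, 0,0,-0.001,0,0,0,255, 0,0,0,0,0,0,255, 0,0,0,0,0,0,255]'
```

```text
time: 5.7
tool_pos: [495.3, -26.2, 13.9]
tcp_rot: [180.0, -0.0, -1.3]
ft_force: [-5.1, 1.2, 9.8]
finger_gap: 9.1
```

```bash
python3 -m inch '[0,0,0,0,0,0,200, 0,0,0,0,0,0,180, 0,0,0,0,0,0,170, 0,0,0,0,0,0,170, 0,0,0.01,0,0,0,170, 0,0,0.02,0,0,0,170, 0,0,0.03,0,0,0,170, 0,0,0.03,0,0,0,100, 0,0,0.03,0,0,0,0, 0,0,0.03,0,0,0,0]'
python3 -m inch '[0.001,0.034,0,0,0,0.5,0, 0.001,0.034,0,0,0,0.5,0, 0.001,0.034,0,0,0,0.5,0, 0.001,0.034,0,0,0,0.5,0, 0.001,0.034,0,0,0,0.5,0, 0.001,0.034,0,0,0,0.5,0, 0.001,0.034,0,0,0,0.5,0, 0.001,0.034,0,0,0,0.5,0, 0,0,0,0,0,0,0, 0,0,0,0,0,0,0]'
python3 - <<'E'
from h import *
s=r.sense(); p,d=r.snapshot('wrist'); cv2.imwrite('pics/w3.png',p[:,:,::-1]); np.savez('pics/w3.npz',d=d,p=s['tool_pos'],o=s['tcp_rot'])
p2,d2=r.snapshot('top');
cv2.imwrite('pics/w3b.png',np.hstack([p,cv2.resize(p2[180:330,280:440],(512,480))])[::1,:,::-1])
im=cv2.imread('pics/w3b.png'); cv2.imwrite('pics/w3b.png',cv2.resize(im,(800,333)))
print(s['tool_pos'],s['tcp_rot'],s['finger_gap'])
E
```

```text
time: 6.7
tool_pos: [494.8, -26.2, 164.8]
tcp_rot: [180.0, -0.0, -1.3]
ft_force: [0.9, -0.4, 0.1]
finger_gap: 70.9
time: 7.7
tool_pos: [502.8, 246.3, 163.2]
tcp_rot: [180.0, -0.0, 2.8]
ft_force: [-0.8, -0.4, -0.7]
finger_gap: 85.5
[502.75782164 246.31901989 163.24380685] [ 1.79984226e+02 -8.17034572e-03  2.79916815e+00] 85.54996758615373
```

View pics/w3b.png

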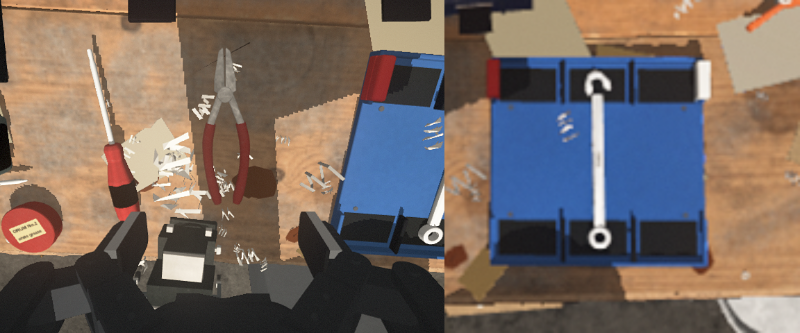

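The wrench is down in the middle lane. The pliers run from jaw tips at about (225,48) to handles at about (227,200) in the left panel. The vise is near them at (185,255), so I'll measure its clearance.

```bash
python3 - <<'E'
from h import *
z=np.load('pics/w3.npz'); C=cam('wrist',{'tool_pos':z['p'],'tcp_rot':z['o']}); P=pts(C,z['d'])
im=cv2.imread('pics/w3.png')[:,:,::-1].copy()
g=np.zeros((480,640),np.uint8)
m=mask(im,'red',(270,150,385,310)); c,rc,n=rect(m,C,13); print('pl',c,rc,n,'z',np.median(P[m][:,2]),np.percentile(P[m][:,2],[5,95]))
v,u=np.nonzero(m); Q=plane(C,np.c_[u,v],13); print('x range',np.percentile(Q[:,0],[0.3,99.7]))
print('jaw tip',plane(C,[(322,66)],8)[0])
for x in range(440,535,10):
    k=abs(Q[:,0]-x)<2; print(x,Q[k,1].min().round(1),Q[k,1].max().round(1))
m=mask(im,'red',(140,190,205,320)); c,rc,n=rect(m,C,15); print('sd',c,rc,n); v,u=np.nonzero(m); Q=plane(C,np.c_[u,v],15); print(np.percentile(Q[:,0],[.3,99.7]))
for v,u in((210,160),(230,164),(100,137),(150,148),(80,132)): print('sd pts',v,u,plane(C,[(u,v)],25 if v>205 else 18)[0].round(1))
V=P[(P[...,2]>30)&(P[...,2]<130)&(P[...,0]>300)&(P[...,1]>180)&(P[...,1]<330)&(z['d']>150)]
for zz in(30,50,70,90): 
    W=V[(V[:,2]>zz)]; print('vise',zz,W[:,0].max(),np.percentile(W[:,0],99),W[:,1].min(),W[:,1].max(),len(W))
E
```

```text
pl [486.18564 227.92448] ((485.5991516113281, 238.83851623535156), (99.63520050048828, 52.07149887084961), 4.912360191345215) 1489 z 14.03211464175314 [11.40093619 15.5525402 ]
x range [436.98443661 536.17330994]
jaw tip [615.83859574 249.82392112   8.        ]
440 219.7 254.0
450 217.7 256.9
460 216.0 258.9
470 215.1 260.1
480 214.9 258.7
490 214.7 264.0
500 214.8 263.5
510 214.7 267.0
520 216.3 265.7
530 219.5 265.2
sd [464.96432 368.44977] ((457.3691101074219, 365.3937683105469), (97.8594741821289, 30.910749435424805), 9.142648696899414) 1878
[407.91182292 504.34678084]
sd pts 210 160 [506.3 369.2  25. ]
sd pts 230 164 [490.3 367.4  25. ]
sd pts 100 137 [585.6 382.2  18. ]
sd pts 150 148 [550.5 377.4  18. ]
sd pts 80 132 [598.9 384.4  18. ]
vise 30 639.797095776551 637.4552042878272 247.83074866902794 326.33810977899185 12299
vise 50 639.797095776551 637.5468491697679 247.83074866902794 326.33810977899185 11149
vise 70 639.797095776551 637.6183700380278 248.42999578276078 326.33810977899185 9813
vise 90 424.6497985276733 423.4163288240939 249.27861401530149 312.8004384282701 5382
```

```bash
python3 -m inch '[0.0015,-0.0055,-0.025,0,0,1.8,0, 0,0,-0.03,0,0,0,0, 0,0,-0.03,0,0,0,0, 0,0,-0.03,0,0,0,0, 0,0,-0.02,0,0,0,0, 0,0,-0.015,0,0,0,0, 0,0,-0.008,0,0,0,0, 0,0,-0.004,0,0,0,0, 0,0,0,0,0,0,0, 0,0,0,0,0,0,40]' 80
python3 -m inch '[0,0,0,0,0,0,80, 0,0,0,0,0,0,120, 0,0,0,0,0,0,160, 0,0,0,0,0,0,200, 0,0,0,0,0,0,200]' 80
```

```text
time: 8.8
tool_pos: [505.3, 240.5, 1.9]
tcp_rot: [-180.0, -0.1, 4.5]
ft_force: [-0.4, 0.6, 1.0]
finger_gap: 72.9
time: 9.3
tool_pos: [505.5, 240.8, 2.7]
tcp_rot: [-180.0, -0.1, 4.5]
ft_force: [-3.7, -1.0, 9.6]
finger_gap: 51.7
```

```bash
python3 -m inch '[0,0,0.005,0,0,0,200, 0,0,0.01,0,0,0,200, 0,0,0.02,0,0,0,200, 0,0,0.025,0,0,0,200, 0,0,0.03,0,0,0,200, 0,0,0.01,0,0,0,200, 0,0,0,0,0,0,200]' 80
python3 - <<'E'
from h import *
s=r.sense(); p,d=r.snapshot('wrist'); cv2.imwrite('pics/w4.png',p[:,:,::-1]); np.savez('pics/w4.npz',d=d,p=s['tool_pos'],o=s['tcp_rot'])
print(s['tool_pos'],s['finger_gap'],s['ft_force'])
E
```

```text
time: 10.0
tool_pos: [506.0, 240.9, 103.2]
tcp_rot: [-179.9, -0.2, 4.5]
ft_force: [0.6, 0.3, -2.4]
finger_gap: 51.4
[506.01313911 240.89564629 103.15824935] 51.371972734327606 [ 0.55143725  0.275868   -2.37543471]
```

View pics/w4.png

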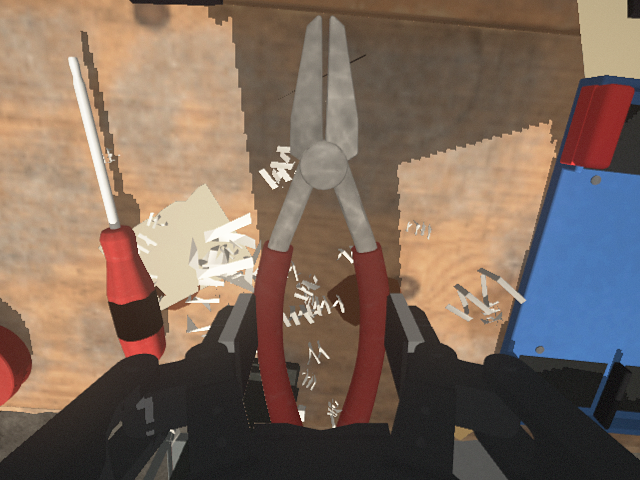

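The pliers are held across both handles, with jaw tips at (328,17) and the pivot at (323,165). Next I'll check tilt and offset.

```bash
python3 - <<'E'
from h import *
z=np.load('pics/w4.npz'); C=cam('wrist',{'tool_pos':z['p'],'tcp_rot':z['o']}); P=pts(C,z['d'])
for v,u in((30,315),(100,305),(100,345),(165,323),(300,268),(300,372),(270,270)): print(v,u,P[v,u].round(1))
print('tip',P[18:24,318:338][...,:2].reshape(-1,2).max(0), plane(C,[(328,16)],110)[0])
im=cv2.imread('pics/w4.png')[:,:,::-1].copy(); m=mask(im,'red',(245,240,400,425)); print(np.percentile(P[m][:,0],[1,99]))
E
```

```text
30 315 [609.9 249.8 112.6]
100 305 [588.6 251.6 113.5]
100 345 [589.7 238.3 113.1]
165 323 [568.  243.9 116.1]
300 268 [514.9 260.9 115.8]
300 372 [517.9 220.9 115.4]
270 270 [527.4 260.7 115.5]
tip [639.38131585 249.65897937] [614.76157647 246.03069227 110.        ]
[455.62070397 536.76508861]
```

```bash
python3 -m inch '[-0.0035,-0.0384,0,0,0,-0.53,200, -0.0035,-0.0384,0,0,0,-0.53,200, -0.0035,-0.0384,0,0,0,-0.53,200, -0.0035,-0.0384,0,0,0,-0.53,200, -0.0035,-0.0384,0,0,0,-0.53,200, -0.0035,-0.0384,0,0,0,-0.53,200, -0.0035,-0.0384,0,0,0,-0.53,200, -0.0035,-0.0384,0,0,0,-0.53,200, -0.0035,-0.0384,0,0,0,-0.53,200, 0,0,0,0,0,0,200]'
python3 -m inch '[0,0,-0.01,0,0,0,200, 0,0,-0.02,0,0,0,200, 0,0,-0.02,0,0,0,200, 0,0,-0.015,0,0,0,200, 0,0,-0.01,0,0,0,200, 0,0,-0.005,0,0,0,200, 0,0,-0.002,0,0,0,200, 0,0,0,0,0,0,200, 0,0,0,0,0,0,200]'
```

```text
time: 11.05
tool_pos: [471.2, -109.0, 98.9]
tcp_rot: [180.0, 0.2, -0.5]
ft_force: [-0.2, 0.2, -1.8]
finger_gap: 51.1
time: 11.95
tool_pos: [473.6, -105.4, 19.5]
tcp_rot: [180.0, -0.1, -0.3]
ft_force: [0.3, -0.0, -1.9]
finger_gap: 51.3
```

```bash
python3 -m inch '[0,0,-0.003,0,0,0,200, 0,0,-0.002,0,0,0,200, 0,0,-0.001,0,0,0,200, 0,0,-0.001,0,0,0,200, 0,0,0,0,0,0,200, 0,0,0,0,0,0,200]'
```

```text
time: 12.55
tool_pos: [473.0, -105.4, 12.7]
tcp_rot: [-180.0, 0.0, -0.3]
ft_force: [-6.4, 1.5, 10.7]
finger_gap: 51.4
```

```bash
python3 -m inch '[0,0,0,0,0,0,85, 0,0,0,0,0,0,70, 0,0,0,0,0,0,60, 0,0,0,0,0,0,60, 0,0,0.01,0,0,0,60, 0,0,0.03,0,0,0,60, 0,0,0.03,0,0,0,60, 0,0,0.04,0,0,0,60, 0,0,0.04,0,0,0,60]'
python3 -m inch '[0,0.047,0,0,0,0.87,80, 0,0.047,0,0,0,0.87,80, 0,0.047,0,0,0,0.87,80, 0,0.047,0,0,0,0.87,80, 0,0.047,0,0,0,0.87,80, 0,0.047,0,0,0,0.87,80, 0,0.047,0,0,0,0.87,80, 0,0.047,0,0,0,0.87,80, 0,0.047,0,0,0,0.87,80, 0,0.047,0,0,0,0.87,80]'
python3 -m inch '[0,0,0,0,0,0,80, 0,0,0,0,0,0,80]'
python3 - <<'E'
from h import *
s=r.sense(); p,d=r.snapshot('wrist'); np.savez('pics/w5.npz',d=d,p=s['tool_pos'],o=s['tcp_rot'])
p2,d2=r.snapshot('top'); cv2.imwrite('pics/top5.png',p2[:,:,::-1])
cv2.imwrite('pics/w5.png',p[:,:,::-1]); cv2.imwrite('pics/w5b.png',cv2.resize(np.hstack([p,cv2.resize(p2[180:330,280:440],(512,480))]),(800,333))[:,:,::-1])
C=cam('wrist',s); P=pts(C,d)
m=mask(p,'red',(240,100,420,350)); print('sd red',*rect(m,C,15))
V=P[(P[...,2]>40)&(P[...,2]<120)&(P[...,0]<440)&(P[...,0]>360)&(P[...,1]>200)&(P[...,1]<330)&(d>200)]
print('vise',V.max(0),V.min(0),len(V))
E
```

```text
time: 13.45
tool_pos: [472.5, -105.2, 163.7]
tcp_rot: [-180.0, 0.0, -0.3]
ft_force: [1.4, -1.0, 0.2]
finger_gap: 65.6
time: 14.45
tool_pos: [472.6, 366.8, 162.7]
tcp_rot: [-180.0, -0.0, 8.5]
ft_force: [1.0, 0.8, 0.7]
finger_gap: 59.0
time: 14.65
tool_pos: [472.4, 365.6, 161.9]
tcp_rot: [180.0, 0.0, 8.6]
ft_force: [0.2, -0.7, -1.2]
finger_gap: 58.9
sd red [460.23438 365.1021 ] ((455.5045471191406, 364.1954345703125), (100.6427230834961, 25.95353889465332), 8.545024871826172) 2217
vise [426.71279296 315.35966796 109.43614808] [360.00608716 247.93456876  46.14472066] 4157
```

View pics/w5b.png

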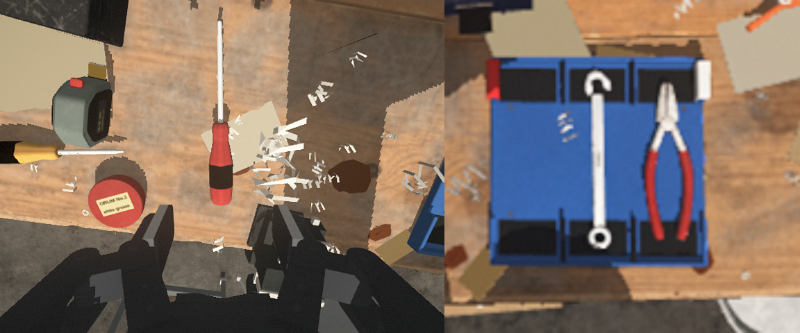

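The wrench and pliers lie in their lanes. The screwdriver is below the gripper, with its handle at (221,165) in the left panel and its shaft pointing up the image.

```bash
python3 -m inch '[0.002,0.001,-0.03,0,0,0,80, 0,0,-0.03,0,0,0,80, 0,0,-0.03,0,0,0,80, 0,0,-0.025,0,0,0,80, 0,0,-0.02,0,0,0,80, 0,0,-0.013,0,0,0,80, 0,0,-0.007,0,0,0,80, 0,0,-0.003,0,0,0,80, 0,0,0,0,0,0,80]' 60
python3 -m inch '[0,0,0,0,0,0,120, 0,0,0,0,0,0,150, 0,0,0,0,0,0,180, 0,0,0,0,0,0,230, 0,0,0,0,0,0,230, 0,0,0,0,0,0,230]' 60
```

```text
time: 15.65
tool_pos: [475.5, 365.7, 4.4]
tcp_rot: [-180.0, -0.0, 8.4]
ft_force: [-0.1, 0.1, 0.2]
finger_gap: 58.9
time: 16.25
tool_pos: [475.7, 366.3, 5.0]
tcp_rot: [-179.9, -0.1, 8.4]
ft_force: [-1.1, 0.3, 6.1]
finger_gap: 25.6
```

```bash
python3 -m inch '[0,0,0.005,0,0,0,230, 0,0,0.01,0,0,0,230, 0,0,0.02,0,0,0,230, 0,0,0.03,0,0,0,230, 0,0,0.03,0,0,0,230, 0,0,0.02,0,0,0,230, 0,0,0,0,0,0,230]'
python3 - <<'E'
from h import *
s=r.sense(); p,d=r.snapshot('wrist'); cv2.imwrite('pics/w6.png',p[:,:,::-1]); np.savez('pics/w6.npz',d=d,p=s['tool_pos'],o=s['tcp_rot'])
print(s['tool_pos'],s['finger_gap'],s['ft_force'])
C=cam('wrist',s);P=pts(C,d)
for v in range(20,330,30): u=np.argmax(P[v,300:340,2]*(P[v,300:340,2]<170))+300; print(v,u,P[v,u].round(1))
E
```

```text
time: 16.95
tool_pos: [477.2, 367.1, 123.6]
tcp_rot: [-179.8, -0.4, 8.4]
ft_force: [0.8, 0.6, -0.8]
finger_gap: 25.5
[477.15775793 367.12221514 123.56196526] 25.523758831449793 [ 0.79253938  0.6001199  -0.76750286]
20 325 [582.4 380.3 137.7]
50 325 [574.1 379.  138.1]
80 317 [565.1 380.2 138.4]
110 324 [556.5 376.7 137.6]
140 323 [547.  375.6 137.8]
170 323 [537.2 374.1 137.7]
200 320 [526.6 373.6 137.6]
230 323 [515.9 370.9 137.3]
260 325 [506.8 368.9 143.3]
290 322 [495.6 368.3 144.3]
320 318 [483.6 368.  144.6]
```

View pics/w6.png

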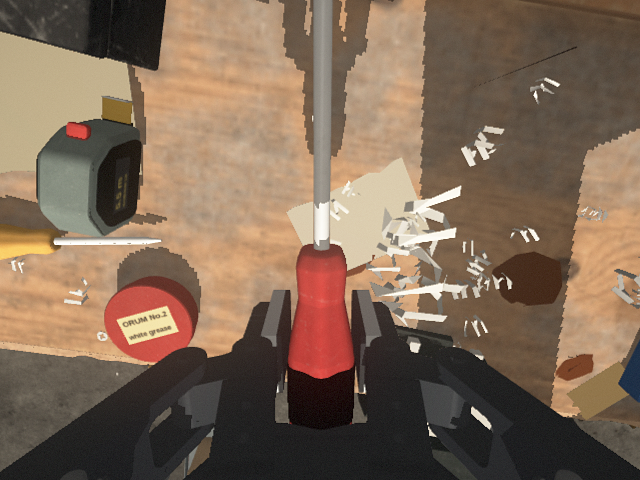

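The screwdriver is held level, with its shaft at column 322 and the handle between the pads. I'll raise it over the vise and carry it.

```bash
python3 -m inch '[0,0,0.03,0,0,0,230, -0.0014,-0.0346,0.01,0,0,-1.08,230, -0.0014,-0.0346,0,0,0,-1.08,230, -0.0014,-0.0346,0,0,0,-1.08,230, -0.0014,-0.0346,0,0,0,-1.08,230, -0.0014,-0.0346,0,0,0,-1.08,230, -0.0014,-0.0346,0,0,0,-1.08,230, -0.0014,-0.0346,0,0,0,-1.08,230, -0.0014,-0.0346,0,0,0,-1.08,230, -0.0014,-0.0346,0,0,0,-1.08,230]'
python3 -m inch '[0,0,0,0,0,0,230, 0,0,-0.025,0,0,0,230, 0,0,-0.03,0,0,0,230, 0,0,-0.03,0,0,0,230, 0,0,-0.02,0,0,0,230, 0,0,-0.015,0,0,0,230, 0,0,-0.01,0,0,0,230, 0,0,-0.006,0,0,0,230, 0,0,-0.003,0,0,0,230, 0,0,0,0,0,0,230]'
```

```text
time: 18.0
tool_pos: [460.9, 52.9, 156.9]
tcp_rot: [180.0, 0.2, -1.3]
ft_force: [0.2, 0.5, -1.2]
finger_gap: 25.6
time: 19.0
tool_pos: [462.4, 54.4, 19.8]
tcp_rot: [-180.0, 0.0, -1.3]
ft_force: [-0.7, 0.4, -0.7]
finger_gap: 25.2
```

```bash
python3 -m inch '[0.001,0.001,-0.003,0,0,0,230, 0,0,-0.002,0,0,0,230, 0,0,-0.001,0,0,0,230, 0,0,0,0,0,0,230, 0,0,0,0,0,0,230]'
```

```text
time: 19.5
tool_pos: [464.0, 55.4, 14.9]
tcp_rot: [-180.0, -0.1, -1.3]
ft_force: [-4.0, -1.0, 8.5]
finger_gap: 25.7
```

```bash
python3 -m inch '[0,0,0,0,0,0,165, 0,0,0,0,0,0,150, 0,0,0,0,0,0,140, 0,0,0,0,0,0,130, 0,0,0.01,0,0,0,130, 0,0,0.03,0,0,0,130, 0,0,0.04,0,0,0,130, 0,0,0.04,0,0,0,130, 0,0,0.04,0,0,0,130, 0,0,0.04,0,0,0,130]'
python3 -m inch '[0,-0.04,0.01,0,0,0,130, 0,-0.04,0.01,0,0,0,130, 0,0,0,0,0,0,130, 0,0,0,0,0,0,130]'
python3 - <<'E'
from h import *
s=r.sense(); p,d=r.snapshot('wrist'); cv2.imwrite('pics/w7.png',p[:,:,::-1]); np.savez('pics/w7.npz',d=d,p=s['tool_pos'],o=s['tcp_rot']); print(s['tool_pos'],s['tcp_rot'],s['ft_force'])
E
```

```text
time: 20.5
tool_pos: [463.0, 55.3, 216.3]
tcp_rot: [-180.0, -0.0, -1.3]
ft_force: [1.2, 0.1, 0.2]
finger_gap: 41.7
time: 20.9
tool_pos: [463.4, -25.3, 234.6]
tcp_rot: [-180.0, -0.1, -1.4]
ft_force: [-0.0, 1.0, 0.2]
finger_gap: 41.9
[463.40014886 -25.32537865 234.58098793] [-1.79989176e+02 -5.92562755e-02 -1.42308904e+00] [-0.02897268  0.99856649  0.16382125]
```

View pics/w7.png

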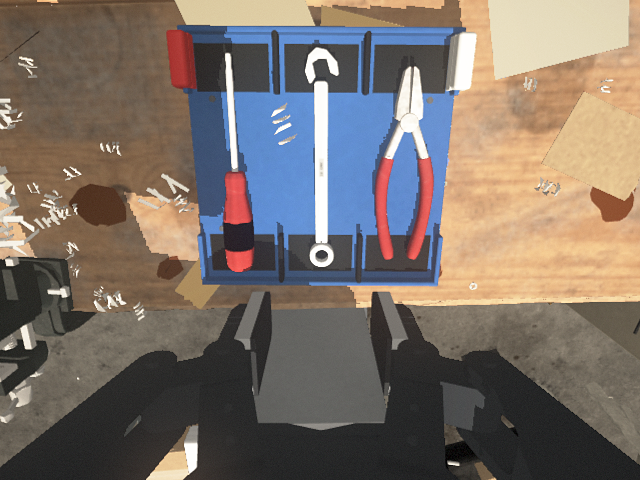

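All three tools lie in their lanes. The screwdriver runs from (228,55) to (239,270), the wrench from (321,48) to (321,268), and the pliers from (409,68) to (400,258). One numeric check before handing in.

```bash
python3 - <<'E'
from h import *
z=np.load('pics/w7.npz'); C=cam('wrist',{'tool_pos':z['p'],'tcp_rot':z['o']}); P=pts(C,z['d'])
t=np.radians(-1.3); R=np.array([[np.cos(t),-np.sin(t)],[np.sin(t),np.cos(t)]])
f=lambda uv,h:(plane(C,[uv],h)[0,:2]-[495,-25])@R
for n,a,b,ha,hb in(('sd',(228.5,54),(239,270),25,25),('wrench',(321,47),(321,268),16,16),('pliers',(409,67),(401,260),20,24)):
    A,B=f(a,ha),f(b,hb); print(n,'mid',((A+B)/2).round(1),'len',np.hypot(*(A-B)).round(1),'angle',np.degrees(np.arctan2(*(A-B)[::-1])).round(1))
for n,uvs in(('sd',[(229,80),(232,140),(237,200),(239,240)]),('wrench',[(321,100),(321,160),(321,230)]),('pliers',[(404,100),(408,122),(382,200),(425,200),(388,245)])): print(n,[P[v,u,2].round(1) for u,v in uvs])
E
```

```text
sd mid [-1.9 78.8] len 199.3 angle -1.3
wrench mid [ 0.6 -2.3] len 207.6 angle -0.1
pliers mid [ -1.8 -81.2] len 179.2 angle 1.1
sd [np.float64(28.5), np.float64(27.6), np.float64(34.4), np.float64(38.7)]
wrench [np.float64(17.0), np.float64(16.6), np.float64(17.0)]
pliers [np.float64(21.9), np.float64(25.5), np.float64(25.2), np.float64(23.3), np.float64(24.8)]
```

Everything is within tolerance and the lengths match, so I'm handing in.

```bash
python3 -c "
from bench import r
print(r.hand_in())"
```

```text
the job is handed in; nothing more can be done
None
```

I laid all three tools in the tray and handed the job in at about 21 s of the 72 s allowed. The screwdriver is beside the red clip, which is on the left (+y) side. The wrench is in the middle lane and the pliers are beside the white clip. Both handles point toward the robot, and I lowered each tool until it touched the floor before releasing it.

The last wrist view gave these positions relative to the tray centre and lanes:

| Tool | Along the lane from mid-tray | Off lane centre | Angle to lane |
|---|---|---|---|
| Screwdriver | -1.9 mm | 1.2 mm | -1.3° |
| Wrench | 0.6 mm | 2.3 mm | -0.1° |
| Pliers | -1.8 mm | 1.2 mm | 1.1° |

- **Flatness:** measured heights fit the tools lying flat on the tray floor, and their measured lengths matched the given sizes to within about 3 mm.
- **Release:** the gripper was open and about 230 mm above the bench.
- **Bystanders:** I didn't measure these again at the end. I kept the paths clear of them, and saw no contact or shift in the pictures.
- **Disagreement:** the gripper read 9 mm on the wrench and 51 mm on the pliers, against 12 and 55 mm stated, but both were held securely.
- **Position readings:** some taken just after a move were 3 to 4 mm off until the arm settled.

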